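# Clamp a tube offcut in a quick-action fixture with its ball knob

### The job

Stand the bare-metal rectangular tube on its narrow side in the blue clamping fixture, lengthwise between the steel fence and the open brass jaw and about midway along them, and let go of it. Then turn the red ball knob clockwise, well past the point where the jaw pins the tube to the fence, so that its spring presses the tube firmly, and let go. Leave everything else on the bench where it is.

Things in the scene. Friction and masses are not known exactly. Their poses are not given: they have to be found in the camera images.
- tube: bare silvery rectangular tube offcut, 110 long x 30 wide x 60 high, about 0.4 kg (varies by 30 percent), standing on its 30 mm wide side on the bench. Origin at its very centre, 30 above what it stands on; x along its length, y across its 30 mm width, z up.
- fixture: clamping fixture bolted to the bench: grey base plate 15 thick (x -80 to +80, y -215 to +55) with a blue knob housing at its -y end (x -40 to +45, y -205 to -125, up to z = 142). Origin on the bench under the middle of the bed where the tube goes; z up, x along fence and jaw (how the tube must lie), y from jaw to fence. The bed is the plate's top, z = 15.
- fence: fixed steel fence bar, 96 long (x), 16 thick, rising 22 above the bed (top at z = 37 over the bench). Origin at bed height at the middle of its clamping face, which lies at y = +26 in the fixture's frame; axes as the fixture's.
- jaw: brass moving jaw, 96 long (x), 18 thick, rising 22 above the bed. Origin at bed height, middle of its clamping face, which looks to the fence; axes as the fixture's. Fully open the face lies at fixture y = -26, 52 from the fence. The knob drives it to the fence by 20 mm per rad through a spring (1.5 N per mm); it pushes the tube along. A low steel bar behind it (top z = 33) runs into the housing.
- knob_ball (a point): centre of the smooth red ball knob, 50 diameter, at fixture x = -30, y = -165, z = 165. Site z is the turning axis, out of the housing, leaning 28 deg from vertical to fixture -x (towards the robot). 16 mm stem; collar (radius 20) 37 below the ball's centre along the axis, so fingers may go 30 past the centre. Slips unless gripped at its widest part. White pointer on the collar points to point -x.
- knob (a joint): angle of the ball knob, rad: 0 jaw fully open, growing clockwise seen looking down onto the ball, end stop 1.5; starts at 0 to 0.15. Turning takes about 0.25 Nm, up to 0.5 when clamping; it stays where left. The jaw meets the tube against the fence at about 1.1; from there the spring presses: at 1.3 firmly (6 N), at 1.5 hardest (12 N).
- hammer: hammer lying on the bench, 280 long; leave alone
- pliers: pliers with yellow and black handles lying on the bench, about 185 long, 18 high; leave alone
- spray_can: red spray can standing, 66 diameter, 190 high; leave alone
- mug: blue mug, 80 diameter, 95 high; leave alone
- angle_iron: green angle iron lying on the bench, 140 long, 45 high; leave alone
- yellow_tube: yellow painted square tube, 150 long, 40 x 40, lying on the bench; not the workpiece, leave alone
- brush: flat brush with a wooden handle lying on the bench, 200 long; leave alone
There are look-alikes about, which are no part of the job. Of the things like the tube, leave any that is pink or purple; of the rest the larger one is meant.

How it is judged:
On the way, in this order (a step that is already met when the one before it is completed fails the run):
1. the tube stands on its narrow side in the fixture between fence and jaw, let go, the jaw not yet closed on it (x of tube in the frame of fixture between -0.025 and 0.025 m and z of tube in the frame of fixture between 0.042 and 0.048 m and angle between the z axis of tube and the z axis of fixture, either way round below 0.06 rad and contact force between the fingers and tube below 0.1 N and y of tube in the frame of fixture between -0.013 and 0.014 m and angle between the x axis of tube and the x axis of fixture, either way round below 0.25 rad and value of joint knob below 0.5 rad), for 0.2 s.
2. the jaw presses the tube against the fence (x of tube in the frame of fixture between -0.025 and 0.025 m and z of tube in the frame of fixture between 0.042 and 0.048 m and angle between the z axis of tube and the z axis of fixture, either way round below 0.06 rad and y of tube in the frame of fixture between 0.008 and 0.014 m and angle between the x axis of tube and the x axis of fixture, either way round below 0.05 rad and contact force between each of jaw, fence and tube above 1.5 N), for 0.2 s.
At the end, for the whole second after the job is handed in: The tube stands on its narrow side on the bed, released and at rest, within 25 mm of the bed's middle along the fence, flat to the fence (3 mm, 0.05 rad), upright within 0.06 rad; jaw and fence each press it with over 1.5 N; the knob is past 1.1 rad and let go (all of step 2 and contact force between the fingers and tube below 0.1 N and value of joint knob above 1.1 rad and linear speed of tube below 0.01 m/s); the robot touches nothing.
It fails at once if any other thing on the bench is moved by more than 30 mm (distance of any of hammer, pliers, spray_can, mug, angle_iron, yellow_tube, brush from where it was at the start of the episode above 0.03 m).
It also fails if it takes over 59 s, if anything falls off the work surface, if the arm or the gripper's body presses on something with over 40 N, if the wrist force passes 120 N, or if a joint passes its speed limit or range.

### The arm

A 7-joint arm with a two-finger parallel gripper is mounted at the origin on the work surface. World frame = base frame: x ahead of the robot, y to its left, z up, the work surface at z = 0. Lengths are in m, angles in rad, forces in N, time in s.
With the tool pointing down it reaches from about 0.4 to 0.85 m from the base axis. Payload 10.4 kg.
Tool frame: the origin (TCP) lies midway between the tips of the shut fingers; the grasp point (between the pads) lies 19 mm behind it; z points along the fingers, y is the line along which they close (so a half turn about z gives the same grasp; the last joint's range is limited). The gripper opens to 85 mm and grips with 20 to 120 N. Pads are 22 mm wide; open, the fingers measure 114 mm over their backs; the gripper's body (76 mm by 85 mm) begins 54 mm behind the grasp point. The pads swing forward as they close: fully open they stand 13 mm farther back than shut.
Start: joints at [1.265, 0.332, -0.065, 1.46, 0.022, 1.35, -0.088], TCP at [0.174, -0.6, 0.202] pointing down, gripper open.
Joint ranges: [-2.6, 2.6], [-0.5, 2.12], [-1.47, 1.34], [0.16, 2.42], [-1.27, 4.41], [0.06, 2.06], [-2.6, 2.6]. Speed limits (rad/s): [2.22, 2.22, 2.79, 2.79, 3.14, 3.14, 3.14].

### API

Orientations are given as a unit quaternion [x, y, z, w].
In Python, from workcell import get_obs, camera, camera_params, hand_in gives the robot as it stands.
- The arm moves only by the tool carry_out, never from a script. Its argument "commands" is a list that holds one entry, the list of rows, each a list of 6 numbers: the shift along the tool's x, y, z in units of 40 mm (1.0 is 40 mm), then the turn, a rotation vector about the tool's x, y, z in units of 6 degrees (1.0 is 6 degrees). In form: [[[x, y, z, ax, ay, az], ...]]. A call has 1 to 20 rows; each row shifts and turns the commanded pose from where the row before left it, along the tool's axes as they then stand; what a row does not reach is not made up. A row lasts 1/12 s, in which the tool goes at most 41.7 mm and 7.16 degrees, less where a joint would pass 70% of its speed; a pose out of reach is approached as far as the arm can. A call is refused whole if a number of a shift passes 1 or a number of a turn 1, either way. A call with a gripper value outside its range is refused whole. "hand" is the closure, from -1 (fully open) to 1 (shut), set as the call begins (left out, the last holds). The fingers move at their own pace and stop on an object; "force" is the grip in N (left out, the last holds). Time passes only in rows, so rows that do not move let the fingers close. It gives the time, the measured TCP pose, the force, the opening and the grip force at its end, in the units of the state.
- get_obs(): the state, without advancing time (a new reading comes with each control period).
- camera(name): name is "scene" or "top"; returns the picture (480x640x3 uint8, red, green, blue); there is no depth.
- camera_params(name): a dict with "mtx" (3x3 intrinsics, pixels), "R" (3x3) and "t" (3): a world point X has camera coordinates R X + t. Camera axes: x right, y down, z forward; pixel columns grow to the right and rows downward; lengths in m; the calibration is good to about 2 mm. A picture is of the moment at which its call begins. camera_params takes no time and is no camera call.
- hand_in(): hands the job in; it is judged then, once.
The state is a dict: "clock": time; "joint_pos": joint angles; "joint_velocities": joint speeds; "tau": joint torques, N m; "position": TCP position; "ee_rot": TCP orientation; "ft_force": force on the tool from outside, world axes, zero at the start; "torque": the same for the moment, N m; "grip_width": opening from 0.0 (shut) to 1.0 (fully open); "grasp_force": force on a finger pad.
Only numpy, scipy, OpenCV 4.12 (cv2) and the standard library are available. Lean on these libraries where they do the work, as an engineer would, in place of code of your own. Each camera call takes 0.05 s, during which the arm holds its last target. There are 200 camera calls.

## Working session

There is one attempt and no reset: what is moved stays moved. The work goes in short steps, Python scripts to look and compute and a tool call to move; the robot and the scene stay as the last step left them, time stands still between calls to the robot, and variables do not carry over. Pictures are saved under pics/ and viewed, at most 10 in all, crops included, and the job is handed in when it is done.

Besides the shell and the picture viewer there is one more tool, called after "Request:" as name(argument=value, ...) on one line, values as JSON. carry_out: Moves the arm, as the interface text tells. Its arguments: {"type":"object","properties":{"commands":{"type":"array"},"hand":{"type":"number"},"force":{"type":"number"}},"required":["commands"]}

```bash
mkdir -p pics; ls; python3 - <<'E'
from workcell import *
import cv2
for n in("scene","top"):
    cv2.imwrite(f"pics/{n}0.png",camera(n)[:,:,::-1]); print(n,camera_params(n))
print(get_obs())
E
```

```text
pics
scene {'mtx': array([[503.96182283,   0.        , 321.85415948],
       [  0.        , 503.96182283, 237.47330798],
       [  0.        ,   0.        ,   1.        ]]), 'R': array([[ 0.87526544,  0.48354535, -0.00971089],
       [ 0.3671657 , -0.6774078 , -0.63742295],
       [-0.31480114,  0.55434878, -0.7704529 ]]), 't': array([-0.49198019, -0.11633616,  1.57275604])}
top {'mtx': array([[599.92825598,   0.        , 320.65085895],
       [  0.        , 599.92825598, 226.02904911],
       [  0.        ,   0.        ,   1.        ]]), 'R': array([[ 0.01432229, -0.99979644, -0.01421063],
       [-0.99271959, -0.01251819, -0.11979613],
       [ 0.11959385,  0.01582292, -0.9926968 ]]), 't': array([0.03825431, 0.5937157 , 1.43693258])}
{'clock': 0.1, 'joint_pos': array([ 1.26536241,  0.33284116, -0.06469128,  1.46083101,  0.02160189,
        1.34990718, -0.08849923]), 'joint_velocities': array([-0.00244764, -0.00013316,  0.00062867, -0.00119556,  0.00051856,
        0.0005204 ,  0.00066303]), 'tau': array([ 1.40241311e-03, -6.26747775e+01,  4.91719495e-02, -3.92431712e+01,
        1.62956247e-02,  6.94496950e-03,  9.78169464e-05]), 'position': array([ 0.17431188, -0.59981956,  0.20118777]), 'ee_rot': array([ 9.90016251e-01,  1.40951786e-01, -1.21433310e-04, -6.34121543e-04]), 'ft_force': array([ 0.24858994, -0.28144971,  0.24934957]), 'torque': array([-0.00517133,  0.03048641, -0.02202816]), 'grasp_force': 0.0, 'grip_width': 0.9971545077767828}
```

View pics/scene0.png

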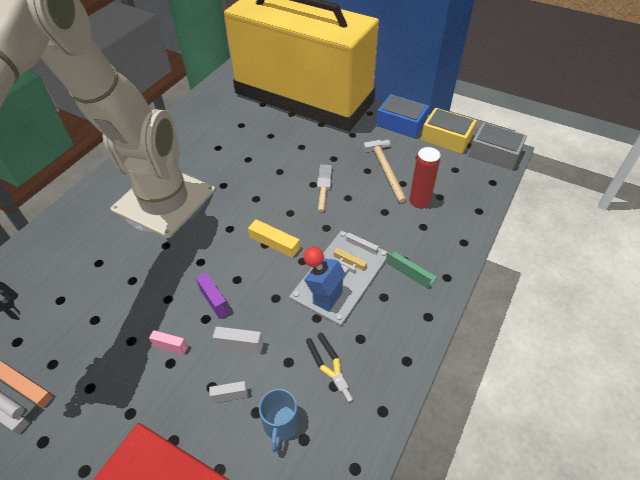

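View pics/top0.png

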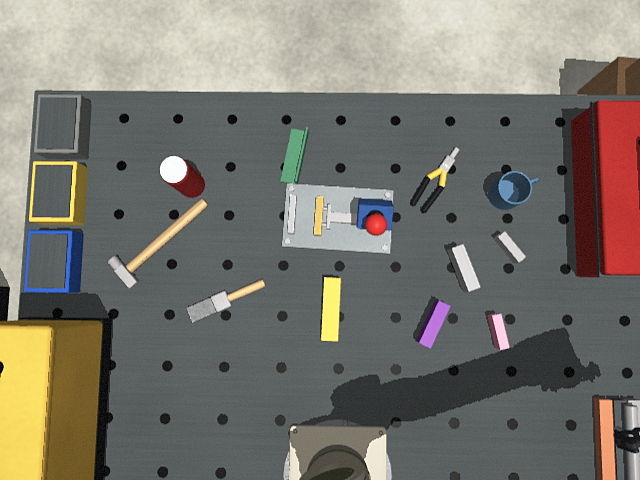

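Candidates for the tube in the top view are silver large (465,268), silver small (511,247), purple (433,323) and pink (499,331). I choose the large silver one. Next I measure it, the fixture plate and the ball.

```bash
cat > h.py <<'E'
from workcell import *
import cv2, numpy as np
from scipy.spatial.transform import Rotation as Ro
P={n:camera_params(n) for n in("scene","top")}
def ray(n,uv,z):
    p=P[n]; d=p["R"].T@np.linalg.solve(p["mtx"],[uv[0],uv[1],1.]); c=-p["R"].T@p["t"]
    return c+d*(z-c[2])/d[2]
def proj(n,X):
    p=P[n]; q=p["mtx"]@(p["R"]@np.asarray(X)+p["t"]); return q[:2]/q[2]
def tri(uvs):
    A=[];b=[]
    for n,uv in uvs.items():
        p=P[n]; d=p["R"].T@np.linalg.solve(p["mtx"],[uv[0],uv[1],1.]); d/=np.linalg.norm(d)
        M=np.eye(3)-np.outer(d,d); A.append(M); b.append(M@(-p["R"].T@p["t"]))
    return np.linalg.lstsq(np.vstack(A),np.hstack(b),rcond=None)[0]
def blob(mask,box):
    m=np.zeros(mask.shape,np.uint8); x0,y0,x1,y1=box; m[y0:y1,x0:x1]=mask[y0:y1,x0:x1]
    cs,_=cv2.findContours(m,cv2.RETR_EXTERNAL,cv2.CHAIN_APPROX_NONE)
    return max(cs,key=cv2.contourArea)
E
python3 - <<'E'
from h import *
im={n:cv2.imread(f"pics/{n}0.png") for n in P}
t=im["top"]; g=t.min(2)
c=blob((g>140).astype(np.uint8),(440,235,490,300)); r=cv2.minAreaRect(c); print("tube",r,cv2.contourArea(c))
b=cv2.boxPoints(r); W=[ray("top",q,.06)[:2] for q in b]; print(np.round(W,4), np.mean(W,0), [np.linalg.norm(W[i]-W[i-1]) for i in range(4)])
hsv=cv2.cvtColor(t,cv2.COLOR_BGR2HSV)
m=((g>120)&(hsv[...,1]<60)).astype(np.uint8); cs=blob(cv2.morphologyEx(m,cv2.MORPH_CLOSE,np.ones((15,15))),(270,170,405,265)); r=cv2.minAreaRect(cs);print("plate",r)
W=np.array([ray("top",q,.015)[:2] for q in cv2.boxPoints(r)]); print(np.round(W,4),[np.linalg.norm(W[i]-W[i-1]) for i in range(4)],W.mean(0))
u={}
for n,box in(("top",(355,205,395,245)),("scene",(295,235,335,275))):
    I=im[n].astype(int); mm=((I[...,2]>120)&(I[...,1]<90)&(I[...,0]<90)).astype(np.uint8)
    u[n]=cv2.minEnclosingCircle(blob(mm,box)); print(n,u[n])
print("ball",tri({n:u[n][0] for n in u}))
# brass jaw
mb=((hsv[...,0]>12)&(hsv[...,0]<30)&(hsv[...,1]>90)).astype(np.uint8); r=cv2.minAreaRect(blob(mb,(305,185,335,245)));print("jaw",r,[np.round(ray("top",q,.037)[:2],4) for q in cv2.boxPoints(r)])
A=cv2.resize(t[175:300,270:530],None,fx=3,fy=3,interpolation=2); cv2.imwrite("pics/c1.png",A)
E
```

```text
tube ((465.72418212890625, 267.3103332519531), (47.1666145324707, 12.998673439025879), 68.19859313964844) 554.5
[[ 0.5416 -0.2672]
 [ 0.5536 -0.2961]
 [ 0.4496 -0.3362]
 [ 0.4378 -0.3074]] [ 0.49562603 -0.30172253] [np.float64(0.11132526628431512), np.float64(0.03137535291158985), np.float64(0.11140678907052297), np.float64(0.031088850708553804)]
plate ((337.88055419921875, 217.7920379638672), (108.55903625488281, 63.85825729370117), 3.814074993133545)
[[ 0.5444  0.1428]
 [ 0.7053  0.1357]
 [ 0.69   -0.1362]
 [ 0.53   -0.1257]] [np.float64(0.26887445532986515), np.float64(0.1609980056547211), np.float64(0.27231936019084874), np.float64(0.16034940203323053)] [0.61742503 0.00416117]
top ((375.5, 224.03334045410156), 10.990303039550781)
scene ((313.1641845703125, 256.4626770019531), 10.279869079589844)
ball [ 0.58349403 -0.07851172  0.16504174]
jaw ((318.22784423828125, 215.44677734375), (7.258620262145996, 38.90757751464844), 3.9451863765716553) [array([0.5716, 0.064 ]), array([0.6681, 0.0589]), array([0.667, 0.041]), array([0.5706, 0.0463])]
```

View pics/c1.png

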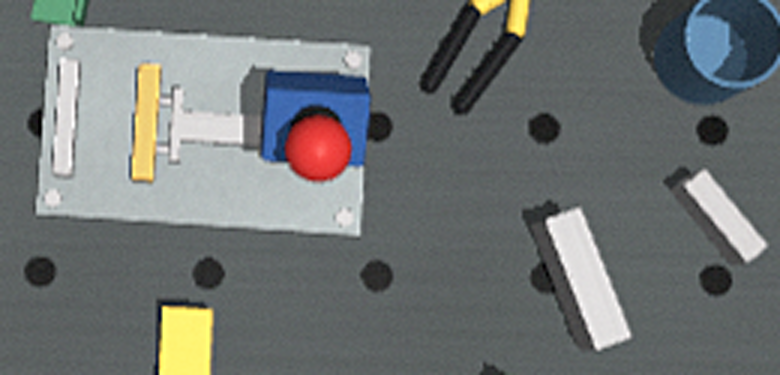

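The crop confirms the choice: a bare silver bar, 111x31 mm seen from above, at crop (590,280). The small silver one is at (715,215). Now I work out the deltas.

```bash
cat >> h.py <<'E'
def down(yaw):  # tool x at world angle yaw, z down
    return Ro.from_matrix(np.array([[np.cos(yaw),np.sin(yaw),0],[np.sin(yaw),-np.cos(yaw),0],[0,0,-1]]))
FO=np.array([.6218,.0841,0]); FY=-.055
def F(x,y,z): return FO+Ro.from_euler("z",FY).apply([x,y,z])
def delta(p,R):
    o=get_obs(); C=Ro.from_quat(o["ee_rot"])
    print("pos",o["position"].round(4),"d(units)",(C.inv().apply(np.array(p)-o["position"])/.04).round(3),"rot(units)",(np.degrees((C.inv()*R).as_rotvec())/6).round(3),"f",o["ft_force"].round(1),"grip",o["grip_width"],o["grasp_force"],"t",o["clock"])
E
python3 -c "
from h import *
delta([.4956,-.3017,.15],down(.368))"
```

```text
pos [ 0.1743 -0.5998  0.2012] d(units) [ 9.793 -4.913  1.285] rot(units) [-0.012  0.    -0.813] f [ 0.2 -0.3  0.2] grip 0.9971545077767828 0.0 t 0.1
```

Request:
carry_out(commands=[[[0.7,-0.35,0.09,0,0,0],[0.7,-0.35,0.09,0,0,0],[0.7,-0.35,0.09,0,0,0],[0.7,-0.35,0.09,0,0,0],[0.7,-0.35,0.09,0,0,0],[0.7,-0.35,0.09,0,0,0],[0.7,-0.35,0.09,0,0,0],[0.7,-0.35,0.09,0,0,0],[0.7,-0.35,0.09,0,0,0],[0.7,-0.35,0.09,0,0,0],[0.7,-0.35,0.09,0,0,0],[0.7,-0.35,0.09,0,0,0],[0.7,-0.35,0.09,0,0,0],[0.7,-0.35,0.09,0,0,0],[0,0,0,0,0,-0.81],[0,0,0,0,0,0],[0,0,0,0,0,0]]], hand=-1, force=40)

```text
clock: 1.52
position: [0.4957, -0.3029, 0.1511]
ee_rot: [0.983, 0.182, -0.0, -0.0]
ft_force: [-0.0, 0.8, 0.5]
grip_width: 0.999
grasp_force: 0.0
```

```bash
python3 -c "
from h import *
delta([.4956,-.3017,.028],down(.368))"
```

```text
pos [ 0.4957 -0.3029  0.1511] d(units) [ 0.011 -0.027  3.078] rot(units) [-0.003  0.008 -0.022] f [-0.   0.8  0.5] grip 0.9989835056068047 0.0 t 1.5167
```

Request:
carry_out(commands=[[[0,-0.03,0.6,0,0,0],[0,0,0.6,0,0,0],[0,0,0.5,0,0,0],[0,0,0.5,0,0,0],[0,0,0.4,0,0,0],[0,0,0.3,0,0,0],[0,0,0.18,0,0,0],[0,0,0,0,0,0],[0,0,0,0,0,0]]])

```text
clock: 2.27
position: [0.4957, -0.302, 0.0287]
ee_rot: [0.983, 0.182, 0.0, 0.0]
ft_force: [0.4, 0.0, 0.4]
grip_width: 0.998
grasp_force: 0.0
```

Request:
carry_out(commands=[[[0,0,0,0,0,0],[0,0,0,0,0,0],[0,0,0,0,0,0],[0,0,0,0,0,0],[0,0,0,0,0,0],[0,0,0,0,0,0],[0,0,0,0,0,0],[0,0,0,0,0,0]]], hand=1, force=40)

```text
clock: 2.93
position: [0.496, -0.3016, 0.029]
ee_rot: [0.983, 0.183, 0.0, 0.0]
ft_force: [-1.9, 0.9, 4.8]
grip_width: 0.321
grasp_force: 39.0
```

```bash
python3 -c "
from h import *
delta([.4956,-.3017,.028],down(.368))
for n in P: cv2.imwrite(f'pics/{n}1.png',camera(n)[:,:,::-1])
a=cv2.imread('pics/scene1.png')[270:420,140:340]
b=cv2.imread('pics/top1.png')[200:350,380:580]
cv2.imwrite('pics/c2.png',cv2.resize(np.hstack([a,b]),None,fx=2,fy=2))"
```

```text
pos [ 0.496  -0.3016  0.029 ] d(units) [-0.009 -0.001  0.025] rot(units) [ 0.006 -0.003 -0.004] f [-1.9  0.9  4.8] grip 0.3205460697572171 39.020808935165405 t 2.9333
```

View pics/c2.png

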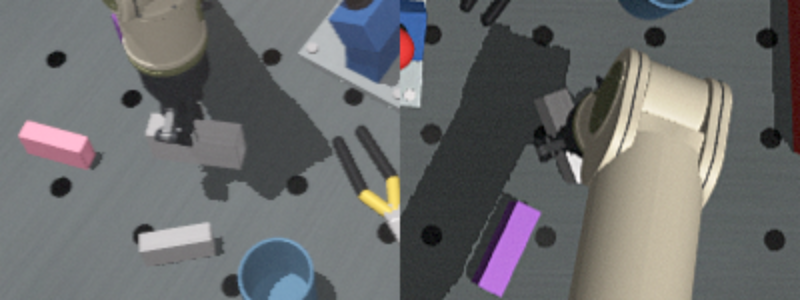

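The grip holds: the silver bar at crop (200,140) is between the fingers and nothing else was disturbed. Next: lift.

Request:
carry_out(commands=[[[0,0,-0.2,0,0,0],[0,0,-0.4,0,0,0],[0,0,-0.6,0,0,0],[0,0,-0.8,0,0,0],[0,0,-0.8,0,0,0],[0,0,-0.8,0,0,0],[0,0,-0.8,0,0,0],[0,0,-0.8,0,0,0],[0,0,-0.6,0,0,0],[0,0,-0.4,0,0,0],[0,0,-0.3,0,0,0],[0,0,0,0,0,0],[0,0,0,0,0,0.5],[0,0,0,0,0,0.6],[0,0,0,0,0,0.8],[0,0,0,0,0,0.8],[0,0,0,0,0,0.8],[0,0,0,0,0,0.54],[0,0,0,0,0,0],[0,0,0,0,0,0]]])

```text
clock: 4.7
position: [0.4953, -0.3012, 0.287]
ee_rot: [1.0, -0.027, -0.001, -0.0]
ft_force: [-0.5, 0.2, -5.0]
grip_width: 0.313
grasp_force: 40.0
```

```bash
python3 -c "
from h import *
delta(F(0,.002,.28),down(FY))"
```

```text
pos [ 0.4953 -0.3012  0.287 ] d(units) [ 2.645 -9.836  0.178] rot(units) [-0.009  0.018  0.016] f [-0.5  0.2 -5. ] grip 0.3127927941652685 39.99297916889191 t 4.7
```

Request:
carry_out(commands=[[[0.07,-0.3,0,0,0,0],[0.14,-0.5,0,0,0,0],[0.18,-0.7,0,0,0,0],[0.18,-0.7,0,0,0,0],[0.18,-0.7,0,0,0,0],[0.18,-0.7,0,0,0,0],[0.18,-0.7,0,0,0,0],[0.18,-0.7,0,0,0,0],[0.18,-0.7,0,0,0,0],[0.18,-0.7,0,0,0,0],[0.18,-0.7,0,0,0,0],[0.18,-0.7,0,0,0,0],[0.18,-0.7,0,0,0,0],[0.18,-0.6,0,0,0,0],[0.17,-0.5,0,0,0,0],[0.12,-0.24,0,0,0,0],[0.06,0,0,0,0,0],[0,0,0,0,0,0],[0,0,0,0,0,0],[0,0,0,0,0,0]]])

```text
clock: 6.37
position: [0.6261, 0.0838, 0.2883]
ee_rot: [1.0, -0.029, 0.0, 0.0]
ft_force: [0.1, 0.6, -4.4]
grip_width: 0.318
grasp_force: 40.1
```

```bash
python3 -c "
from h import *
delta(F(0,.002,.075),down(FY))
cv2.imwrite('pics/scene2.png',camera('scene')[:,:,::-1])"
```

```text
pos [0.6261 0.0838 0.2883] d(units) [-0.109 -0.055  5.333] rot(units) [ 0.008 -0.    -0.022] f [ 0.1  0.6 -4.4] grip 0.3178932190814799 40.05815327167511 t 6.3667
```

View pics/scene2.png

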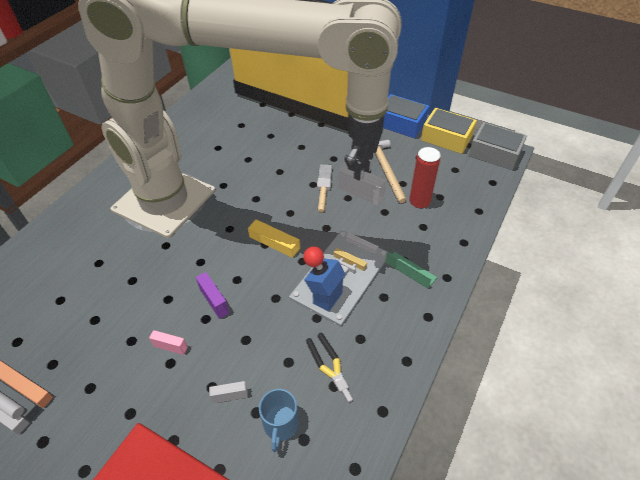

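The bar is held level above the fixture at (358,186), and the ball at (314,257) is clear. I lower it to just above the fence.

Request:
carry_out(commands=[[[-0.1,-0.06,0.3,0,0,-0.02],[0,0,0.6,0,0,0],[0,0,0.8,0,0,0],[0,0,0.8,0,0,0],[0,0,0.8,0,0,0],[0,0,0.7,0,0,0],[0,0,0.6,0,0,0],[0,0,0.4,0,0,0],[0,0,0.3,0,0,0],[0,0,0,0,0,0],[0,0,0,0,0,0]]])

```text
clock: 7.33
position: [0.6224, 0.0877, 0.0767]
ee_rot: [1.0, -0.027, -0.0, 0.0]
ft_force: [-1.0, 0.2, -3.6]
grip_width: 0.317
grasp_force: 40.2
```

```bash
python3 -c "
from h import *
delta(F(0,.002,.044),down(FY))
cv2.imwrite('pics/c3.png',cv2.resize(camera('scene')[200:340,260:440,::-1],None,fx=4,fy=4,interpolation=2))"
```

```text
pos [0.6224 0.0877 0.0767] d(units) [-0.01   0.039  0.817] rot(units) [0.001 0.    0.01 ] f [-1.   0.2 -3.6] grip 0.3173741940787149 40.173890590667725 t 7.3333
```

View pics/c3.png

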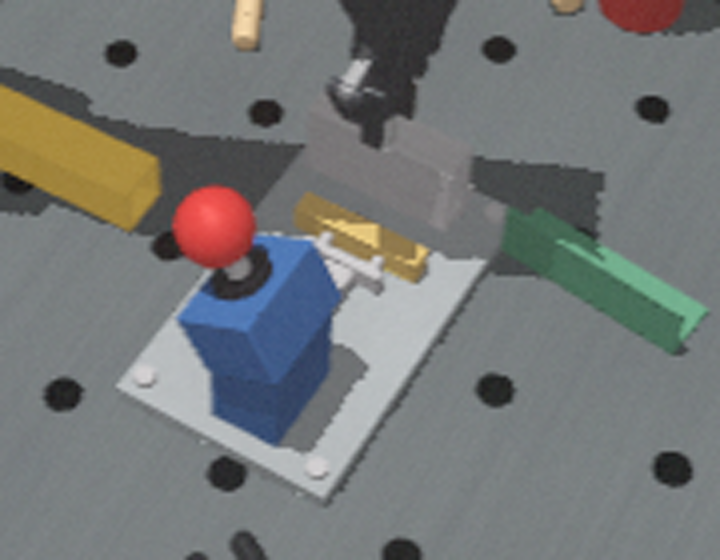

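The bar hangs parallel to the jaw, between jaw and fence. I lower it to the bed.

Request:
carry_out(commands=[[[0,0.04,0.15,0,0,0],[0,0,0.2,0,0,0],[0,0,0.2,0,0,0],[0,0,0.15,0,0,0],[0,0,0.08,0,0,0],[0,0,0.02,0,0,0],[0,0,0,0,0,0],[0,0,0,0,0,0]]])

```text
clock: 8.05
position: [0.6222, 0.0865, 0.0442]
ee_rot: [1.0, -0.027, -0.0, 0.0]
ft_force: [-1.1, -1.1, -3.1]
grip_width: 0.318
grasp_force: 40.7
```

Request:
carry_out(commands=[[[0,0,0.02,0,0,0],[0,0,0.01,0,0,0],[0,0,0,0,0,0],[0,0,0,0,0,0]]])

```text
clock: 8.38
position: [0.6223, 0.0866, 0.044]
ee_rot: [1.0, -0.027, 0.0, 0.0]
ft_force: [-4.7, -1.2, 6.7]
grip_width: 0.313
grasp_force: 43.4
```

Contact. I release and rise.

Request:
carry_out(commands=[[[0,0,0,0,0,0],[0,0,0,0,0,0],[0,0,0,0,0,0],[0,0,0,0,0,0],[0,0,0,0,0,0],[0,0,0,0,0,0]]], hand=-1)

```text
clock: 8.88
position: [0.6224, 0.0865, 0.0431]
ee_rot: [1.0, -0.027, 0.0, -0.0]
ft_force: [-0.7, 0.8, -0.1]
grip_width: 0.999
grasp_force: 0.0
```

Request:
carry_out(commands=[[[0,0,-0.2,0,0,0],[0,0,-0.4,0,0,0],[0,0,-0.6,0,0,0],[0,0,-0.8,0,0,0],[0,0,-0.8,0,0,0],[0,0,-0.8,0,0,0],[0,0,-0.8,0,0,0],[0,0,-0.8,0,0,0],[0,0,-0.8,0,0,0],[0,0,-0.5,0,0,0],[0,0,-0.2,0,0,0],[0,0,0,0,0,0]]])

```text
clock: 9.88
position: [0.6228, 0.0869, 0.3136]
ee_rot: [1.0, -0.027, 0.002, -0.0]
ft_force: [0.4, -0.0, -0.2]
grip_width: 0.998
grasp_force: 0.0
```

Meanwhile I check the tube placement and the knob deltas.

```bash
cat >> h.py <<'E'
BALL=(F(-.03,-.165,.165)+np.array([.5835,-.0785,.165]))/2
AX=Ro.from_euler("z",FY).apply([-np.sin(np.radians(28)),0,np.cos(np.radians(28))])
KR=lambda a: down(FY)*Ro.from_euler("y",28,degrees=True)*Ro.from_euler("z",a,degrees=True)
E
python3 -c "
from h import *
delta(BALL+.12*AX,KR(0)); print(get_obs()['joint_pos'].round(2),BALL)
cv2.imwrite('pics/c4.png',cv2.resize(camera('scene')[200:340,260:440,::-1],None,fx=4,fy=4,interpolation=2))"
```

```text
pos [0.6228 0.0869 0.3136] d(units) [-2.183  4.188  1.054] rot(units) [-0.012  4.632  0.015] f [ 0.4 -0.  -0.2] grip 0.9978621488370301 0.0 t 9.8833
[ 0.18  0.36 -0.54  1.24  0.18  1.59 -1.95] [ 0.58313747 -0.07875067  0.165     ]
```

View pics/c4.png

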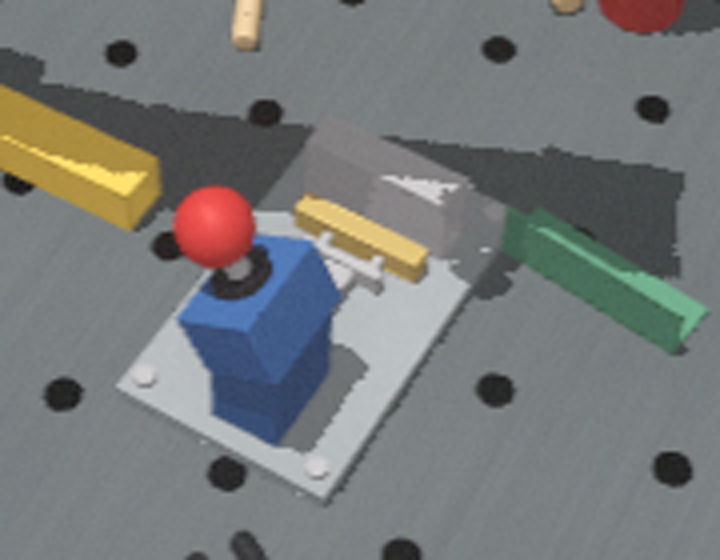

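The tube stands squarely between jaw and fence. Now I go to the knob: shift, tilt 28°, pre-turn −70°.

Request:
carry_out(commands=[[[-0.2,0.3,0.1,0,0,0],[-0.25,0.5,0.1,0,0,0],[-0.35,0.65,0.1,0,0,0],[-0.35,0.7,0.2,0,0,0],[-0.35,0.7,0.2,0,0,0],[-0.3,0.65,0.15,0,0,0],[-0.23,0.45,0.1,0,0,0],[-0.15,0.24,0.1,0,0,0],[0,0,0,0,0.5,0],[0,0,0,0,0.8,0],[0,0,0,0,0.8,0],[0,0,0,0,0.8,0],[0,0,0,0,0.8,0],[0,0,0,0,0.6,0],[0,0,0,0,0.33,0],[0,0,0,0,0,0],[0,0,0,0,0,0]]], force=100)

```text
clock: 11.35
position: [0.5256, -0.0757, 0.2683]
ee_rot: [0.971, -0.026, 0.239, 0.006]
ft_force: [0.1, 0.4, 0.0]
grip_width: 1.001
grasp_force: 0.0
```

Request:
carry_out(commands=[[[0,0,0,0,0,-0.5],[0,0,0,0,0,-0.8],[0,0,0,0,0,-0.8],[0,0,0,0,0,-0.8],[0,0,0,0,0,-0.8],[0,0,0,0,0,-0.8],[0,0,0,0,0,-0.8],[0,0,0,0,0,-0.8],[0,0,0,0,0,-0.8],[0,0,0,0,0,-0.8],[0,0,0,0,0,-0.8],[0,0,0,0,0,-0.8],[0,0,0,0,0,-0.8],[0,0,0,0,0,-0.8],[0,0,0,0,0,-0.77],[0,0,0,0,0,0],[0,0,0,0,0,0],[0,0,0,0,0,0]]])

```text
clock: 12.85
position: [0.5265, -0.0759, 0.2688]
ee_rot: [0.81, 0.535, 0.193, 0.142]
ft_force: [-0.2, 0.3, -1.6]
grip_width: 1.0
grasp_force: 0.0
```

```bash
python3 -c "
from h import *
delta(BALL+.12*AX,KR(-70));delta(BALL-.025*AX,KR(-70)); print(get_obs()['joint_pos'].round(2))"
```

```text
pos [ 0.5265 -0.0759  0.2688] d(units) [ 0.018  0.03  -0.043] rot(units) [-0.048  0.007 -0.005] f [-0.2  0.3 -1.6] grip 1.0004694126100373 0.0 t 12.85
pos [ 0.5265 -0.0759  0.2688] d(units) [0.021 0.048 3.582] rot(units) [-0.048  0.007 -0.005] f [-0.2  0.3 -1.6] grip 1.0004694126100373 0.0 t 12.85
[ 0.33 -0.27 -0.22  2.03 -0.11  0.9  -0.26]
```

Request:
carry_out(commands=[[[0.02,0.04,0.3,-0.05,0,0],[0,0,0.5,0,0,0],[0,0,0.6,0,0,0],[0,0,0.6,0,0,0],[0,0,0.5,0,0,0],[0,0,0.4,0,0,0],[0,0,0.3,0,0,0],[0,0,0.25,0,0,0],[0,0,0.13,0,0,0],[0,0,0,0,0,0],[0,0,0,0,0,0]]])

```text
clock: 13.77
position: [0.5951, -0.0799, 0.1438]
ee_rot: [0.809, 0.535, 0.194, 0.145]
ft_force: [-0.3, 0.0, 0.5]
grip_width: 0.996
grasp_force: 0.0
```

```bash
python3 -c "
from h import *
delta(BALL-.025*AX,KR(-70))
a=camera('scene')[200:320,250:400,::-1];b=camera('top')[160:280,290:440,::-1]
cv2.imwrite('pics/c5.png',cv2.resize(np.hstack([a,b]),None,fx=2.6,fy=2.6,interpolation=2))"
```

```text
pos [ 0.5951 -0.0799  0.1438] d(units) [ 0.007 -0.019  0.016] rot(units) [0.013 0.006 0.012] f [-0.3  0.   0.5] grip 0.9958507703293548 0.0 t 13.7667
```

View pics/c5.png

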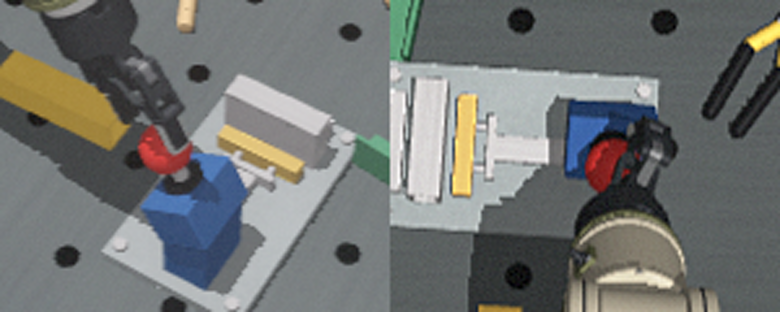

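The open fingers straddle the red ball, at scene crop (165,145), and nothing is touched. I close and look at the forces.

Request:
carry_out(commands=[[[0.01,-0.02,0.01,0,0,0],[0,0,0,0,0,0],[0,0,0,0,0,0],[0,0,0,0,0,0],[0,0,0,0,0,0],[0,0,0,0,0,0],[0,0,0,0,0,0]]], hand=1, force=100)

```text
clock: 14.45
position: [0.5953, -0.0797, 0.1449]
ee_rot: [0.809, 0.535, 0.195, 0.146]
ft_force: [-10.7, 0.5, 15.5]
grip_width: 0.469
grasp_force: 95.4
```

Width reads 40 mm and the axial push is outward, so the pads may be short of the equator. I regrip a little deeper and compare.

Request:
carry_out(commands=[[[0,0,0,0,0,0],[0,0,0,0,0,0],[0,0,0,0,0,0],[0,0,0.1,0,0,0],[0,0,0.06,0,0,0],[0,0,0,0,0,0]]], hand=-1)

```text
clock: 14.95
position: [0.5974, -0.0793, 0.1362]
ee_rot: [0.809, 0.535, 0.194, 0.145]
ft_force: [-0.5, -0.3, -0.6]
grip_width: 1.002
grasp_force: 0.0
```

Request:
carry_out(commands=[[[0,0,0,0,0,0],[0,0,0,0,0,0],[0,0,0,0,0,0],[0,0,0,0,0,0],[0,0,0,0,0,0],[0,0,0,0,0,0],[0,0,0,0,0,0]]], hand=1)

```text
clock: 15.53
position: [0.5983, -0.0799, 0.1392]
ee_rot: [0.809, 0.535, 0.195, 0.146]
ft_force: [-11.9, 0.0, 15.1]
grip_width: 0.516
grasp_force: 99.3
```

Deeper is wider (43.9 mm), so I go 5 mm more.

Request:
carry_out(commands=[[[0,0,0,0,0,0],[0,0,0,0,0,0],[0,0,0,0,0,0],[0,0,0.08,0,0,0],[0,0,0.05,0,0,0],[0,0,0,0,0,0]]], hand=-1)

```text
clock: 16.03
position: [0.6, -0.0794, 0.1318]
ee_rot: [0.809, 0.535, 0.194, 0.145]
ft_force: [-0.8, 0.1, 0.2]
grip_width: 1.001
grasp_force: 0.0
```

Request:
carry_out(commands=[[[0,0,0,0,0,0],[0,0,0,0,0,0],[0,0,0,0,0,0],[0,0,0,0,0,0],[0,0,0,0,0,0],[0,0,0,0,0,0],[0,0,0,0,0,0]]], hand=1)

```text
clock: 16.62
position: [0.6009, -0.0801, 0.1345]
ee_rot: [0.809, 0.535, 0.195, 0.146]
ft_force: [-8.9, -1.2, 13.4]
grip_width: 0.53
grasp_force: 99.8
```

Near the equator now (0.469, 0.516, 0.530). I start turning: +36°.

Request:
carry_out(commands=[[[0,0,0,0,0,0.3],[0,0,0,0,0,0.4],[0,0,0,0,0,0.5],[0,0,0,0,0,0.5],[0,0,0,0,0,0.5],[0,0,0,0,0,0.5],[0,0,0,0,0,0.5],[0,0,0,0,0,0.5],[0,0,0,0,0,0.5],[0,0,0,0,0,0.5],[0,0,0,0,0,0.5],[0,0,0,0,0,0.5],[0,0,0,0,0,0.3],[0,0,0,0,0,0]]])

```text
clock: 17.78
position: [0.6005, -0.0797, 0.1343]
ee_rot: [0.935, 0.258, 0.23, 0.078]
ft_force: [-12.1, 1.9, 15.4]
grip_width: 0.534
grasp_force: 99.9
```

```bash
cat >> h.py <<'E'
def jaw():
    t=camera("top")[:,:,::-1]; hsv=cv2.cvtColor(np.ascontiguousarray(t),cv2.COLOR_BGR2HSV)
    mb=((hsv[...,0]>12)&(hsv[...,0]<30)&(hsv[...,1]>90)).astype(np.uint8); r=cv2.minAreaRect(blob(mb,(284,185,335,245)))
    c=Ro.from_euler("z",-FY).apply(ray("top",r[0],.037)-FO); print("jaw",r,"knob",(c[1]+.009+.026)/.020)
E
python3 -c "
from h import *
jaw(); delta(BALL-.036*AX,KR(-34)); print(get_obs()['torque'],get_obs()['joint_pos'].round(2))"
```

```text
jaw ((314.0000305175781, 215.0), (7.360637664794922, 38.425025939941406), 3.5763344764709473) knob 0.6909636311779669
pos [ 0.6005 -0.0797  0.1342] d(units) [-0.018 -0.012  0.017] rot(units) [ 0.027 -0.013  0.012] f [-12.5   1.7  13.7] grip 0.53468455489567 99.91671681404114 t 17.8333
[ 0.03415651  1.2233717  -0.23901463] [ 0.31  0.02 -0.26  2.07  0.01  0.56 -0.98]
```

The knob follows (about 0.69 rad). I continue +42°.

Request:
carry_out(commands=[[[0,0,0,0,0,0.3],[0,0,0,0,0,0.4],[0,0,0,0,0,0.5],[0,0,0,0,0,0.5],[0,0,0,0,0,0.5],[0,0,0,0,0,0.5],[0,0,0,0,0,0.5],[0,0,0,0,0,0.5],[0,0,0,0,0,0.5],[0,0,0,0,0,0.5],[0,0,0,0,0,0.5],[0,0,0,0,0,0.5],[0,0,0,0,0,0.5],[0,0,0,0,0,0.5],[0,0,0,0,0,0.3],[0,0,0,0,0,0],[0,0,0,0,0,0]]])

```text
clock: 19.25
position: [0.6003, -0.079, 0.1341]
ee_rot: [0.966, -0.093, 0.243, -0.009]
ft_force: [-13.3, 3.8, 15.5]
grip_width: 0.531
grasp_force: 100.0
```

```bash
python3 -c "
from h import *
jaw(); delta(BALL-.036*AX,KR(8)); print(get_obs()['torque'],get_obs()['joint_pos'].round(2))"
```

```text
jaw ((310.4999694824219, 215.0), (7.409693241119385, 38.544654846191406), 4.085616588592529) knob 1.1205098503465498
pos [ 0.6003 -0.079   0.1341] d(units) [-0.014  0.019  0.017] rot(units) [ 0.007 -0.022  0.03 ] f [-12.8   3.1  14.8] grip 0.532768295617896 100.04120349884033 t 19.3
[0.10029335 1.59279524 0.28443789] [ 0.3   0.02 -0.24  2.07  0.01  0.56 -1.71]
```

The jaw has stopped against the tube. I release, back off along the axis and look at the pointer.

Request:
carry_out(commands=[[[0,0,0,0,0,0],[0,0,0,0,0,0],[0,0,0,0,0,0],[0,0,0,0,0,0],[0,0,-0.3,0,0,0],[0,0,-0.5,0,0,0],[0,0,-0.7,0,0,0],[0,0,-0.8,0,0,0],[0,0,-0.8,0,0,0],[0,0,-0.8,0,0,0],[0,0,-0.8,0,0,0],[0,0,-0.6,0,0,0],[0,0,-0.3,0,0,0],[0,0,0,0,0,0],[0,0,0,0,0,0]]], hand=-1)

```text
clock: 20.55
position: [0.4951, -0.0737, 0.3305]
ee_rot: [0.966, -0.094, 0.243, -0.009]
ft_force: [-0.1, -0.3, 0.1]
grip_width: 0.999
grasp_force: 0.0
```

```bash
python3 -c "
from h import *
jaw(); delta(BALL+.2*AX,KR(8))
a=camera('scene')[210:310,260:390,::-1];b=camera('top')[170:270,275:405,::-1]
cv2.imwrite('pics/c6.png',cv2.resize(np.hstack([a,b]),None,fx=3,fy=3,interpolation=2))
# predicted pointer direction (scene px) for angles, radius 20 & 26 on collar
C=BALL-.037*AX
for k in(0,1.1,1.3,1.45):
  R=KR(np.degrees(k)); print(k,proj('scene',C+R.apply([-.02,0,0])),proj('scene',C+R.apply([-.03,0,0])))
print(proj('scene',C))"
```

```text
jaw ((310.5355224609375, 215.00254821777344), (7.338445663452148, 38.544654846191406), 4.085616588592529) knob 1.116123687136137
pos [ 0.4949 -0.0736  0.3294] d(units) [ 0.023  0.005 -0.334] rot(units) [ 0.01  -0.004  0.016] f [-0.4 -0.1 -0.3] grip 1.0031656075573339 0.0 t 20.6
0 [313.35426864 266.73667681] [310.41930515 266.35193752]
1.1 [320.44330686 262.23185173] [320.99503665 259.63754184]
1.3 [321.86529058 261.9691026 ] [323.117355   259.24032671]
1.45 [322.8716496  261.91503043] [324.62199203 259.15425054]
[319.31898247 267.51858081]
```

View pics/c6.png

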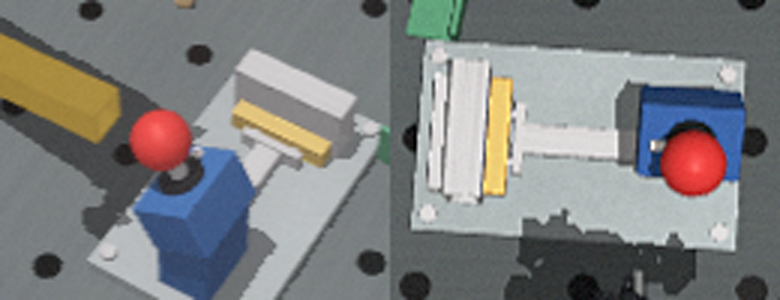

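The tube (crop 465,130) lies against the fence with the brass jaw on it. The white pointer shows at crop (657,146), which is top pixel (364,218.7), so I turn that into an angle.

```bash
python3 -c "
from h import *
t=camera('top'); g=t.min(2).astype(float)
w=np.clip(g[212:226,358:369]-110,0,None); yy,xx=np.mgrid[212:226,358:369]; print('ptr',(xx*w).sum()/w.sum(),(yy*w).sum()/w.sum())
print(g[212:226,356:370].astype(int))
C=BALL-.037*AX
for k in(0.9,1.1,1.2,1.3,1.4,1.5):
  R=KR(np.degrees(k)); print(k,*[proj('top',C+R.apply([-r,0,.0])).round(1) for r in(.014,.02,.026)])
print(proj('top',BALL),proj('top',C))"
```

```text
ptr 362.76550680786687 218.0393343419062
[[100  52  36  69  64  61  62  62  64  63  64  65  55  38]
 [106  51  38  62  61  60  64  59  63  61  64  63  35  14]
 [110  50  43  62  62  63  62  66  63  63  58  38   4   3]
 [116  57  46  59  62  57  57  57  56  45  20   0   6  19]
 [115  46  47  66  56  63  98 104  80  70  51  13  13  36]
 [116  31  50  63  57  76 223 158 116 126 108  38  26  38]
 [118  42  50  61  52  78 255 166 138 150 101  34  35  35]
 [110  37  53  66  56  81 228 149 139 133  54  29  41  48]
 [102  26  50  67  58  77  87  85  92  67  33  32  47  39]
 [105  33  55  60  62  61  25  18  18  39  19  36  44  49]
 [ 97  28  56  64  67  68  29  35  10  34  28  46  47  52]
 [ 85  37  58  63  64  69  39  27  27  28  29  45  45  48]
 [ 79  32  58  64  63  55  37  33  37  32  37  40  48  49]
 [ 93  43  60  65  65  34  27  29  22  32  30  40  48  51]]
0.9 [369.9 221.7] [367.7 223.1] [365.6 224.5]
1.1 [369.3 220.7] [366.9 221.7] [364.5 222.6]
1.2 [369.1 220.2] [366.6 220.9] [364.1 221.6]
1.3 [369.  219.6] [366.4 220.1] [363.8 220.6]
1.4 [368.9 219.1] [366.3 219.3] [363.7 219.6]
1.5 [368.9 218.5] [366.3 218.5] [363.6 218.5]
[375.65018269 224.25969868] [374.99863198 218.5091722 ]
```

```bash
python3 -c "
from workcell import *
print(hand_in())"
```

```text
the job is handed in; nothing more can be done
None
```

The large bare-metal tube stands on its narrow side in the fixture, pinned against the fence with the knob at about 1.4 rad by the pointer (not a direct reading). Everything is let go, and the job was handed in at about 21 s; no verdict came back.

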